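Roll-test two rolling pins and reject the one with oval rings

ROBOT

A 6-joint arm with a two-finger parallel gripper is mounted at the origin on the work surface. World frame = base frame: x ahead of the robot, y to its left, z up, the work surface at z = 0. Lengths are in m, angles in degrees, forces in N, time in s.
With the tool pointing down it reaches from about 0.325 to 0.85 m from the base axis. Payload 4.4 kg.
Tool frame: the origin (TCP) lies at the very end of the fingers, on their centre line; the grasp point (between the pads) lies 19 mm behind it; z points along the fingers, y is the direction in which the jaws open and shut (so a half turn about z gives the same grasp; the last joint's range is limited). The gripper opens to 94 mm and grips with 3 to 60 N. Pads are 16 mm wide; open, the fingers measure 119 mm over their backs; the gripper's body (75 mm by 177 mm) begins 78 mm behind the grasp point.
Start: joints at [-79.383, 11.837, 88.321, -0, 79.842, -8.623], TCP at [0.189, -0.543, 0.205] pointing down, gripper open.
Joint ranges: [-156.59, 156.59], [-49.26, 127.26], [12.9, 141.05], [-63.56, 243.56], [4.71, 150.69], [-161.64, 161.64]. Speed limits (degrees/s): [159.86, 159.86, 180, 180, 180, 180].

INTERFACE

Orientations are given as [roll, pitch, yaw] about the fixed x, y, z axes, in that order (R = Rz(yaw) Ry(pitch) Rx(roll)).
In Python, from rig import bot gives the robot as it stands. The module is installed in compiled form; this text tells all that it offers.
- The arm moves only by the tool jog_arm, never from a script. Its argument "commands" is one flat list of numbers, 5 for each row, row after row: the finger opening in m, from 0 to 0.094, then the shift along the tool's x, y, z in m, then the turn about the tool's z in rad. In form: [claw, x, y, z, twist, claw, x, y, z, twist, ...]. A call has 1 to 10 rows; each row shifts and turns the commanded pose from where the row before left it, along the tool's axes as they then stand; what a row does not reach is not made up. A row lasts 1/10 s, in which the tool goes at most 50 mm and 8.59 degrees, less where a joint would pass 70% of its speed; a pose out of reach is approached as far as the arm can. A call with a gripper value outside its range is refused whole. The fingers move at their own pace and stop on an object; the grip force is fixed at half the most. Time passes only in rows, so rows that do not move let the fingers close. It gives the time, the measured TCP pose, the force and the opening at its end, in the units of the state.
- bot.observe(): the state, without advancing time (a new reading comes with each control period).
- bot.read_camera(name): name is "scene" or "top" or "wrist"; returns a dict with "color" (400x640x3 uint8, red, green, blue), "mtx" (3x3 intrinsics, pixels), "rvec" (rotation vector, rad) and "tvec" (3), from world to camera coordinates, as OpenCV has them; the wrist camera has in their place "mount" (4x4, takes a point from camera to tool coordinates, whose origin is the TCP and whose axes are the flange's). Camera axes: x right, y down, z forward; pixel columns grow to the right and rows downward; lengths in m; the calibration is good to about 2 mm. The wrist camera is an equidistant fisheye: a pixel r from the principal point sees the ray r / f radians off the axis. A picture is of the moment at which its call begins: read the wrist's pose just before it. There is no depth.
- bot.sign_off(): hands the job in, once; it reports no verdict.
The state is a dict: "t": time; "qpos": joint angles; "dq": joint speeds; "joint_efforts": joint torques, N m; "ee_pos": TCP position; "tool_rot": TCP orientation; "contact_force": force on the tool from outside, world axes, zero at the start; "ft_torque": the same for the moment, N m; "width": opening from 0.0 (shut) to 1.0 (fully open).
Only numpy, scipy, OpenCV 4.12 (cv2) and the standard library are available. Lean on these libraries where they do the work, as an engineer would, in place of code of your own. Each camera call takes 0.05 s, during which the arm holds its last target. There are 200 camera calls.

TASK

One of the two rolling pins on the marble board has rings gone out of round. Test both, first the left and then the right as the robot sees them: with fingertips pressing down steadily at about 0.7 kg (more than 0.4 kg, never over 1.8 kg) roll each about a quarter turn on the board, feeling whether it runs level or lifts and wobbles. Then lay the wobbling pin flat in the red reject tub without dropping it, leave the sound one on the board as its quarter turn left it, and leave the other kitchenware alone.

Things in the scene. Friction and masses are not known exactly. Their poses are not given: they have to be found in the camera images.
- board: white marble pastry board fixed on the counter, 300 (x) by 420 (y) by 20 mm thick, let 0 to 6 mm into the counter (differs each time); origin at the centre of its underside, 20 mm below its top; y runs along its long side, x away from the robot. The two pins lie on it side by side, about 210 mm apart in y, roughly parallel to its y axis; left is its +y half
- pin_a: one of two look-alike rolling pins, 176 mm long, 0.3 kg: beech barrel 32 mm in diameter, 136 mm long, then at each end a lime silicone ring 12 mm wide, 46 mm in diameter if round, and a 20 mm beech cap. It lies on its rings alone. Origin: mid-length on its axis, 23 mm above the board; barrel top 16 mm above it. y: along the pin; z: up at the start, turns as it rolls. Either pin may be the faulty one
- pin_b: the other pin, of the same size and look. One of the pins has oval rings, 46 by 54 mm, long way level at the start: rolled a quarter turn its axis climbs 4 mm, let go it rocks back or tips on over. The sound one stays level, and let go stays about there. Rolled under level fingertips without slip a pin advances 23 mm per radian, the fingertips 39 mm. Contact is stiff, 10 to 20 N per mm
- tub: open red plastic reject tub fixed on the counter, left or right of the board, 250 (x) by 160 (y) by 70 mm high outside, walls and floor 5 mm; origin at the centre of its underside; a pin fits in it only lying along its long x axis, and lies with its axis 28 mm above the tub's origin
- bowl: bystander: steel mixing bowl, 180 mm across the rim, 75 mm high, on the other side of the board from the tub; origin at the centre of its underside
- spoon: bystander: steel spoon lying on the counter to the right of the far end of the board; origin near its middle
- jar: bystander: amber jar 60 mm in diameter and 90 mm high, to the left of the far end of the board; origin at the centre of its underside

How it is judged:
By the outcome, as a careful person would: the job done as asked, in the order asked, and still so for the second after the job is handed in, with the robot touching nothing.
It also fails if it takes over 70 s, if anything falls off the work surface, if the arm or the gripper's body presses on something with over 40 N, if the wrist force passes 120 N, or if a joint passes its speed limit or range.

## Working session

There is one attempt and no reset: what is moved stays moved. The work goes in short steps, Python scripts to look and compute and a tool call to move; the robot and the scene stay as the last step left them, time stands still between calls to the robot, and variables do not carry over. Pictures are saved under pics/ and viewed, about 8 in all and at most 12, crops included, and the job is handed in when it is done.

Besides the shell and the picture viewer there is one more tool, called after "Request:" by a JSON object that holds its "api" and its "payload", one argument or row to a line. jog_arm: Moves the arm, as the interface text tells. Its arguments: {"type":"object","properties":{"commands":{"type":"array"}},"required":["commands"]}

```bash
mkdir -p pics
python3 - <<'E'
from rig import bot
import cv2
s=bot.observe();print(s)
for n in("scene","top"):
    c=bot.read_camera(n);cv2.imwrite(f"pics/{n}0.png",c["color"][:,:,::-1]);print(n,c["mtx"],c["rvec"],c["tvec"])
E
```

```text
{'t': 0.0, 'qpos': array([-7.93840242e+01,  1.18831104e+01,  8.84039832e+01, -9.37307742e-04,
        7.98410750e+01, -8.62525587e+00]), 'dq': array([ 0.08215187, -0.00260374,  0.02858262, -0.08934634, -0.0171193 ,
       -0.0707147 ]), 'joint_efforts': array([-1.50684769e-03, -3.70883811e+01, -2.81416297e+01,  6.98272744e-02,
        3.61979753e-02, -1.79034068e-04]), 'ee_pos': array([ 0.18930242, -0.54209581,  0.20430885]), 'tool_rot': array([-1.79873143e+02, -1.83097732e-02,  1.92413777e+01]), 'contact_force': array([-0.06374156, -0.65805707,  0.5770348 ]), 'ft_torque': array([0.01780012, 0.00247385, 0.04023061]), 'width': 1.0018843890923264}
scene [[428.03644966   0.         319.37920296]
 [  0.         428.03644966 206.63378281]
 [  0.           0.           1.        ]] [ 2.06297267  1.47858207 -0.52278997] [-0.19900834 -0.39925809  1.51226185]
top [[457.17309172   0.         317.97114994]
 [  0.         457.17309172 196.5939667 ]
 [  0.           0.           1.        ]] [ 2.17416884 -2.11070808  0.20433   ] [-0.03134528  0.57582033  1.36418552]
```

View pics/top0.png

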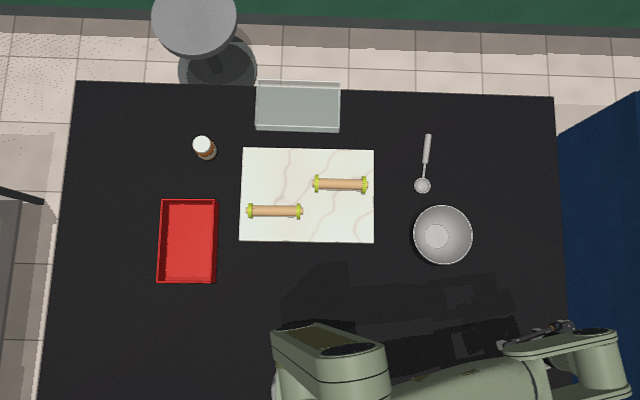

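View pics/scene0.png

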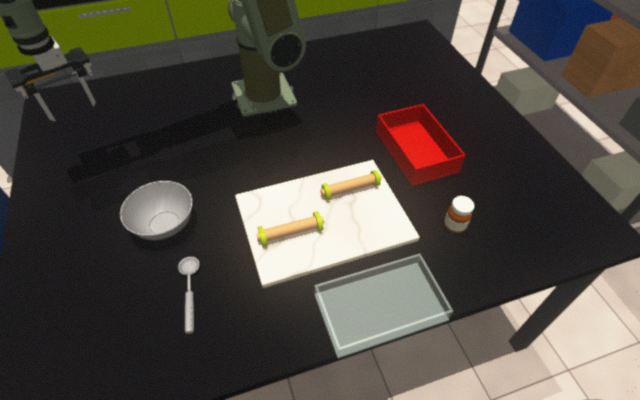

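The top view shows the left pin (+y) at about (274,211), the right pin at (341,184), the tub at (188,241) and the bowl at (442,235). An unlisted glass tray sits beyond the board. I'll enlarge a crop.

Run:
```python
import cv2
a=cv2.imread("pics/top0.png")[140:290,150:385]
b=cv2.resize(a,None,fx=3.4,fy=3.4,interpolation=cv2.INTER_CUBIC)
cv2.imwrite("pics/topc.png",b)
```

```text
(no output)
```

View pics/topc.png

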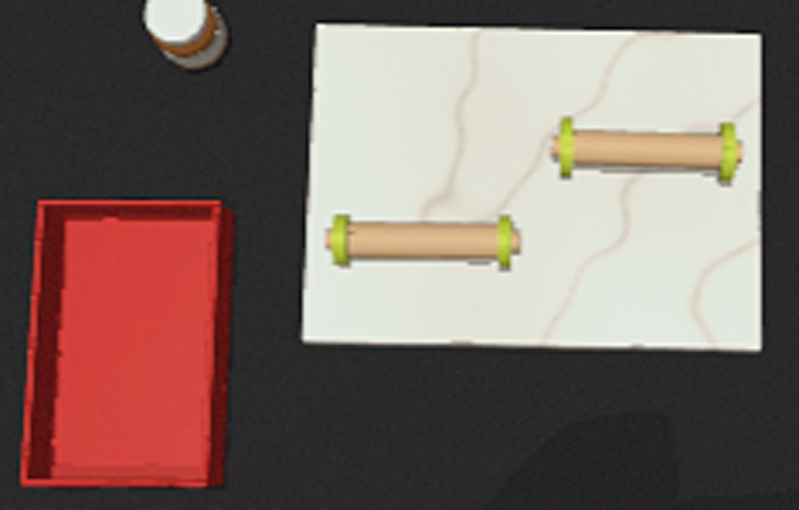

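The enlarged crop gives ring centres for the left pin at (340,240) and (505,241), and for the right pin at (566,147) and (728,152). The right pin's rings look longer in x (about 62 px against 52), but I'll test both by feel. Tub rim corners are (38,201), (221,201), (22,486) and (209,486).

```bash
cat > h.py <<'E'
import numpy as np,cv2
from rig import bot
from scipy.spatial.transform import Rotation as Ro
def w(cam,px,z):
    R=cv2.Rodrigues(cam["rvec"])[0];t=np.array(cam["tvec"]).ravel()
    p=cv2.undistortPoints(np.array([[px]],float),cam["mtx"],None)[0,0]
    d=R.T@[p[0],p[1],1];o=-R.T@t
    return o+d*(z-o[2])/d[2]
def rel(goal,yaw):  # shift in tool axes and twist to reach goal (TCP) 
    s=bot.observe();R=Ro.from_euler('xyz',s["tool_rot"],degrees=True)
    d=R.inv().apply(np.array(goal)-s["ee_pos"])
    return d,np.radians(-(yaw-s["tool_rot"][2])) # tool z down
E
python3 - <<'E'
from h import *
c=bot.read_camera("top")
f=lambda u,v,z:print(np.round(w(c,(u/3.4+150-.35,v/3.4+140-.35),z),4))
print("L");f(340,240,.041);f(505,241,.041)
print("R");f(566,147,.041);f(728,152,.041)
print("board");[f(u,v,.018) for u,v in((316,24),(761,34),(761,351),(303,341))]
print("tub");[f(u,v,.07) for u,v in((38,201),(221,201),(22,486),(209,486))]
print("tubfloor far");[f(u,v,.005) for u,v in((63,218),(212,218))]
E
```

```text
L
[0.5286 0.1949 0.041 ]
[0.5323 0.0455 0.041 ]
R
[ 0.6211 -0.0074  0.041 ]
[ 0.6213 -0.1567  0.041 ]
board
[0.7364 0.2313 0.018 ]
[ 0.741  -0.1896  0.018 ]
[ 0.441  -0.1918  0.018 ]
[0.4379 0.2266 0.018 ]
tub
[0.5513 0.46   0.07  ]
[0.5564 0.2985 0.07  ]
[0.3027 0.4526 0.07  ]
[0.3071 0.2925 0.07  ]
tubfloor far
[0.5461 0.4569 0.005 ]
[0.5504 0.3194 0.005 ]
```

Request:
{"api": "jog_arm", "payload": {
  "commands": [0.004,0,0,0,-0.1377,0.004,0,0,0,-0.1377,0.004,0,0,0,-0.1377,0.004,0,0,0,-0.1377,0.004,0,0,0,-0.1377,0.004,0,0,0,-0.1377,0.004,0,0,0,-0.1377,0.004,0,0,0,-0.1377,0.004,0,0,0,-0.1377]
}}

```text
t: 1.05
ee_pos: [0.1894, -0.5425, 0.205]
tool_rot: [-180.0, -0.1, 90.6]
contact_force: [0.4, 0.7, 1.2]
width: 0.273
```

Request:
{"api": "jog_arm", "payload": {
  "commands": [0.004,0.033,0.0165,0,0,0.004,0.033,0.0165,0,0,0.004,0.033,0.0165,0,0,0.004,0.033,0.0165,0,0,0.004,0.033,0.0165,0,0,0.004,0.033,0.0165,0,0,0.004,0.033,0.0165,0,0,0.004,0.033,0.0165,0,0,0.004,0.033,0.0165,0,0,0.004,0.033,0.0165,0,0]
}}

```text
t: 2.05
ee_pos: [0.3533, -0.2106, 0.2053]
tool_rot: [180.0, -0.0, 90.2]
contact_force: [0.1, -0.1, -0.3]
width: 0.04
```

Request:
{"api": "jog_arm", "payload": {
  "commands": [0.004,0.033,0.0165,0,0,0.004,0.033,0.0165,0,0,0.004,0.033,0.0165,0,0,0.004,0.033,0.0165,0,0,0.004,0.033,0.0165,0,0,0.004,0.033,0.0165,0,0,0.004,0.033,0.0165,0,0,0.004,0.033,0.0165,0,0,0.004,0.033,0.0165,0,0,0.004,0.033,0.0165,0,0]
}}

```text
t: 3.05
ee_pos: [0.5168, 0.1201, 0.2051]
tool_rot: [-180.0, 0.0, 90.3]
contact_force: [0.4, -0.8, -0.2]
width: 0.044
```

```bash
cat >> h.py <<'E'
def ww(c,s,px,z):
    M=c["mtx"];a=(np.array(px)-[M[0,2],M[1,2]])/[M[0,0],M[1,1]];th=np.hypot(*a)
    d=np.array([*(a/th*np.sin(th)),np.cos(th)])
    T=np.array(c["mount"]);R=Ro.from_euler('xyz',s["tool_rot"],degrees=True).as_matrix()
    o=R@T[:3,3]+s["ee_pos"];d=R@T[:3,:3]@d
    return o+d*(z-o[2])/d[2]
E
python3 - <<'E'
from h import *
s=bot.observe();c=bot.read_camera("wrist");cv2.imwrite("pics/w1.png",c["color"][:,:,::-1]);print(c["mtx"],c["mount"],s["ee_pos"],s["qpos"])
E
```

```text
[[309.70691629   0.         320.58883433]
 [  0.         309.70691629 204.06338851]
 [  0.           0.           1.        ]] [[-5.68335857e-04 -9.68090436e-01 -2.50600447e-01  7.23258715e-02]
 [ 9.99999803e-01 -6.16930933e-04  1.15359694e-04 -6.40014139e-04]
 [-2.66281784e-04 -2.50600332e-01  9.68090596e-01 -1.78019642e-01]
 [ 0.00000000e+00  0.00000000e+00  0.00000000e+00  1.00000000e+00]] [0.51684318 0.12005114 0.20513761] [ 3.73135654e+00  6.47534956e+00  9.45398649e+01 -6.60742044e-03
  7.90130488e+01  3.47154385e+00]
```

View pics/w1.png

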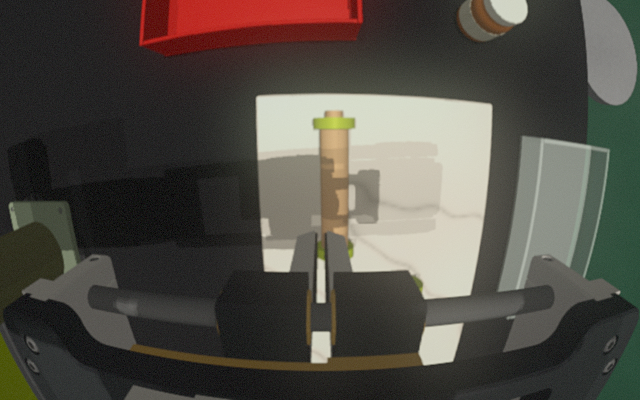

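The wrist view shows the left pin's far ring at about (334,123) and its near ring at about (335,251). The closed fingertips span columns 303 to 345, about 25 mm.

Run:
```python
from h import *
s=bot.observe();c=bot.read_camera("wrist")
for p,z in(((334,123),.05),((336,251),.05),((257,97),.018),((491,103),.018)):print(p,ww(c,s,p,z))
```

```text
(334, 123) [0.53225713 0.20046343 0.05      ]
(336, 251) [0.53693516 0.05487984 0.05      ]
(257, 97) [0.44290992 0.23276932 0.018     ]
(491, 103) [0.73823919 0.23939566 0.018     ]
```

Request:
{"api": "jog_arm", "payload": {
  "commands": [0.004,0,0.004,0.035,0,0.004,0.002,0,0.035,0,0.004,0,0,0.035,0,0.004,0,0,0.025,0,0.004,0,0,0.01,0,0.004,0,0,0.0045,0,0.004,0,0,0,0,0.004,0,0,0,0]
}}

```text
t: 3.95
ee_pos: [0.522, 0.1204, 0.0625]
tool_rot: [179.8, -0.0, 90.2]
contact_force: [-0.4, 0.2, 0.5]
width: 0.043
```

Request:
{"api": "jog_arm", "payload": {
  "commands": [0.004,0,0,0.0005,0,0.004,0,0,0.0003,0,0.004,0,0,0,0]
}}

```text
t: 4.25
ee_pos: [0.5211, 0.1206, 0.0608]
tool_rot: [179.9, -0.0, 90.3]
contact_force: [-0.3, 0.8, -0.5]
width: 0.05
```

Request:
{"api": "jog_arm", "payload": {
  "commands": [0.004,0,0,0.0004,0,0.004,0,0,0.0003,0,0.004,0,0,0,0]
}}

```text
t: 4.55
ee_pos: [0.5206, 0.1206, 0.0594]
tool_rot: [-180.0, -0.0, 90.3]
contact_force: [-0.3, 0.2, 0.3]
width: 0.041
```

Request:
{"api": "jog_arm", "payload": {
  "commands": [0.004,0,0,0.0003,0,0.004,0,0,0.0003,0,0.004,0,0,0,0,0.004,0,0,0,0]
}}

```text
t: 4.95
ee_pos: [0.5206, 0.1205, 0.0588]
tool_rot: [-180.0, -0.0, 90.2]
contact_force: [0.5, 0.3, -0.4]
width: 0.044
```

Request:
{"api": "jog_arm", "payload": {
  "commands": [0.004,0,0,0.0003,0,0.004,0,0,0.0003,0,0.004,0,0,0,0,0.004,0,0,0,0]
}}

```text
t: 5.35
ee_pos: [0.5206, 0.1205, 0.0582]
tool_rot: [-180.0, 0.0, 90.2]
contact_force: [-0.5, -0.1, 0.1]
width: 0.047
```

Request:
{"api": "jog_arm", "payload": {
  "commands": [0.004,0,0,0.0003,0,0.004,0,0,0.0002,0,0.004,0,0,0,0,0.004,0,0,0,0]
}}

```text
t: 5.75
ee_pos: [0.5206, 0.1205, 0.0577]
tool_rot: [-180.0, -0.0, 90.2]
contact_force: [-0.5, -0.1, 0.6]
width: 0.045
```

Request:
{"api": "jog_arm", "payload": {
  "commands": [0.004,0,0,0.0003,0,0.004,0,0,0.0002,0,0.004,0,0,0,0,0.004,0,0,0,0]
}}

```text
t: 6.15
ee_pos: [0.5206, 0.1206, 0.0572]
tool_rot: [-180.0, -0.0, 90.2]
contact_force: [0.1, 1.2, 0.2]
width: 0.045
```

Request:
{"api": "jog_arm", "payload": {
  "commands": [0.004,0,0,0.0003,0,0.004,0,0,0.0002,0,0.004,0,0,0,0]
}}

```text
t: 6.45
ee_pos: [0.5206, 0.1205, 0.0567]
tool_rot: [-180.0, -0.0, 90.2]
contact_force: [-0.5, -0.3, 0.2]
width: 0.044
```

Request:
{"api": "jog_arm", "payload": {
  "commands": [0.004,0,0,0.0003,0,0.004,0,0,0.0002,0,0.004,0,0,0,0]
}}

```text
t: 6.75
ee_pos: [0.5206, 0.1206, 0.0562]
tool_rot: [-180.0, -0.0, 90.2]
contact_force: [-0.3, 0.5, -0.1]
width: 0.041
```

Request:
{"api": "jog_arm", "payload": {
  "commands": [0.004,0,0,0.0003,0,0.004,0,0,0.0002,0,0.004,0,0,0,0]
}}

```text
t: 7.05
ee_pos: [0.5206, 0.1205, 0.0558]
tool_rot: [-180.0, -0.0, 90.2]
contact_force: [-0.0, -1.0, -0.1]
width: 0.045
```

Request:
{"api": "jog_arm", "payload": {
  "commands": [0.004,0,0,0.0003,0,0.004,0,0,0.0002,0,0.004,0,0,0,0]
}}

```text
t: 7.35
ee_pos: [0.5209, 0.1205, 0.0556]
tool_rot: [180.0, -0.0, 90.2]
contact_force: [-0.2, 0.5, 2.2]
width: 0.042
```

Request:
{"api": "jog_arm", "payload": {
  "commands": [0.004,0,0,0.0003,0,0.004,0,0,0.0002,0,0.004,0,0,0,0]
}}

```text
t: 7.65
ee_pos: [0.5212, 0.1206, 0.0555]
tool_rot: [179.9, -0.0, 90.3]
contact_force: [-1.0, -0.2, 4.9]
width: 0.042
```

Request:
{"api": "jog_arm", "payload": {
  "commands": [0.004,0,0,0.0003,0,0.004,0,0.001,0,0,0.004,0,0.0015,0,0,0.004,0,0.0015,0,0,0.004,0,0.0015,0,0]
}}

```text
t: 8.15
ee_pos: [0.5278, 0.1207, 0.0562]
tool_rot: [179.8, -0.0, 90.3]
contact_force: [-1.5, -0.4, 9.4]
width: 0.043
```

Request:
{"api": "jog_arm", "payload": {
  "commands": [0.004,0,0.0015,0,0,0.004,0,0.0015,0,0,0.004,0,0.0015,0,0]
}}

```text
t: 8.45
ee_pos: [0.5329, 0.1208, 0.0567]
tool_rot: [179.7, -0.0, 90.2]
contact_force: [-1.3, 0.4, 11.7]
width: 0.041
```

Request:
{"api": "jog_arm", "payload": {
  "commands": [0.004,0,0.0015,-0.0004,0,0.004,0,0.0015,-0.0003,0,0.004,0,0.0015,-0.0002,0]
}}

```text
t: 8.75
ee_pos: [0.5369, 0.1209, 0.057]
tool_rot: [179.8, -0.0, 90.2]
contact_force: [-1.4, -0.7, 6.9]
width: 0.043
```

Request:
{"api": "jog_arm", "payload": {
  "commands": [0.004,0,0.0015,-0.0001,0,0.004,0,0.0015,-0.0001,0,0.004,0,0.0015,-0.0001,0]
}}

```text
t: 9.05
ee_pos: [0.5413, 0.1209, 0.057]
tool_rot: [179.8, -0.0, 90.2]
contact_force: [-0.7, 1.4, 5.6]
width: 0.043
```

Request:
{"api": "jog_arm", "payload": {
  "commands": [0.004,0,0.0015,0,0,0.004,0,0.0015,0,0,0.004,0,0.0015,0,0]
}}

```text
t: 9.35
ee_pos: [0.5458, 0.121, 0.057]
tool_rot: [179.8, -0.0, 90.2]
contact_force: [0.8, 1.6, 6.0]
width: 0.04
```

Request:
{"api": "jog_arm", "payload": {
  "commands": [0.004,0,0.0015,0,0,0.004,0,0.0015,0,0,0.004,0,0.0015,0,0]
}}

```text
t: 9.65
ee_pos: [0.55, 0.1211, 0.0569]
tool_rot: [179.8, -0.0, 90.2]
contact_force: [-0.2, -0.3, 5.7]
width: 0.04
```

Request:
{"api": "jog_arm", "payload": {
  "commands": [0.004,0,0.0015,0,0,0.004,0,0.0015,0.0001,0,0.004,0,0.0015,0,0,0.004,0,0.0015,0,0,0.004,0,0.0015,0,0]
}}

```text
t: 10.15
ee_pos: [0.5578, 0.1212, 0.0571]
tool_rot: [179.8, -0.1, 90.2]
contact_force: [0.1, 1.8, 6.8]
width: 0.046
```

Request:
{"api": "jog_arm", "payload": {
  "commands": [0.004,0,0.0015,0,0,0.004,0,0.0015,0,0,0.004,0,0.0015,0,0]
}}

```text
t: 10.45
ee_pos: [0.5623, 0.1213, 0.0569]
tool_rot: [179.8, -0.1, 90.2]
contact_force: [0.0, 1.1, 5.5]
width: 0.046
```

Request:
{"api": "jog_arm", "payload": {
  "commands": [0.004,0,0.0015,0.0001,0,0.004,0,0.0015,0,0,0.004,0,0.0015,0,0,0.004,0,0.0015,0,0]
}}

```text
t: 10.85
ee_pos: [0.568, 0.1213, 0.0565]
tool_rot: [179.8, -0.1, 90.2]
contact_force: [0.5, 2.9, 4.9]
width: 0.043
```

Request:
{"api": "jog_arm", "payload": {
  "commands": [0.004,0,0.0015,0,0,0.004,0,0.0015,0,0,0.004,0,0.0015,0,0,0.004,0,0.0015,0,0]
}}

```text
t: 11.25
ee_pos: [0.5733, 0.1213, 0.0559]
tool_rot: [179.9, -0.1, 90.2]
contact_force: [0.4, 2.9, 5.4]
width: 0.042
```

Request:
{"api": "jog_arm", "payload": {
  "commands": [0.004,0,0.0015,0.0003,0,0.004,0,0.0013,0.0003,0]
}}

```text
t: 11.45
ee_pos: [0.5763, 0.1212, 0.0554]
tool_rot: [179.9, -0.0, 90.2]
contact_force: [0.1, 0.9, 6.0]
width: 0.04
```

Request:
{"api": "jog_arm", "payload": {
  "commands": [0.004,0,0.0015,0.0003,0,0.004,0,0.0013,0.0002,0]
}}

```text
t: 11.65
ee_pos: [0.5791, 0.1213, 0.0549]
tool_rot: [179.9, -0.1, 90.2]
contact_force: [0.4, 2.9, 6.8]
width: 0.043
```

Request:
{"api": "jog_arm", "payload": {
  "commands": [0.004,0,0.0015,0.0002,0,0.004,0,0,-0.0008,0,0.004,0,0.0003,-0.001,0,0.004,0,0,-0.004,0,0.004,0,0,-0.02,0,0.004,0,0,-0.03,0,0.004,0,0,-0.03,0,0.004,0,0,0,0]
}}

```text
t: 12.45
ee_pos: [0.583, 0.1205, 0.1444]
tool_rot: [179.5, 0.0, 90.2]
contact_force: [0.5, 0.3, 1.2]
width: 0.04
```

Run:
```python
from h import *
s=bot.observe();print(s["t"],s["ee_pos"])
c=bot.read_camera("top")["color"];d=bot.read_camera("scene")["color"]
a=cv2.resize(c[130:260,225:390],(792,624));b=cv2.resize(d[150:290,220:430],(792,528))
cv2.imwrite("pics/t2.png",cv2.resize(np.vstack([a,b]),(400,582))[:,:,::-1])
```

```text
12.45 [0.58297123 0.12050667 0.14440712]
```

View pics/t2.png

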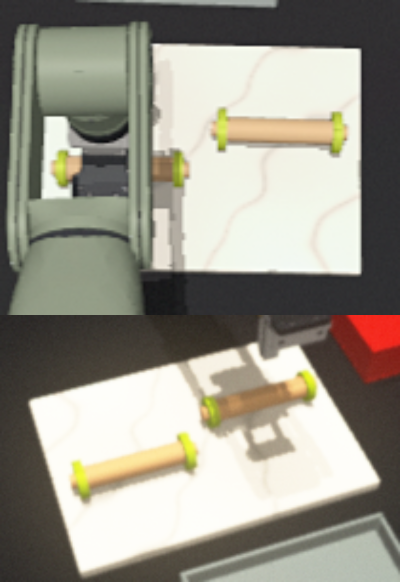

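The left pin now sits at about (251,199) to (299,200) in full-frame top pixels, 11.3 px or roughly 36 mm further on. That matches a quarter turn, and it ran level. Next is the right pin.

Request:
{"api": "jog_arm", "payload": {
  "commands": [0.004,-0.04,0.0058,0,0,0.004,-0.04,0.0058,0,0,0.004,-0.04,0.0058,0,0,0.004,-0.04,0.0058,0,0,0.004,-0.04,0.0058,0.03,0,0.004,0,0,0.03,0,0.004,0,0,0.012,0,0.004,0,0,0,0,0.004,0,0,0,0,0.004,0,0,0,0]
}}

```text
t: 13.55
ee_pos: [0.6109, -0.0781, 0.0696]
tool_rot: [179.9, 0.0, 90.3]
contact_force: [0.4, -0.3, -0.5]
width: 0.046
```

Request:
{"api": "jog_arm", "payload": {
  "commands": [0.004,-0.002,0.001,0.006,0,0.004,0,0,0.0045,0,0.004,0,0,0.001,0,0.004,0,0,0,0,0.004,0,0,0,0]
}}

```text
t: 14.05
ee_pos: [0.6108, -0.0808, 0.0567]
tool_rot: [-180.0, -0.0, 90.2]
contact_force: [0.2, -0.6, 0.2]
width: 0.045
```

Request:
{"api": "jog_arm", "payload": {
  "commands": [0.004,0,0,0.0003,0,0.004,0,0,0.0002,0,0.004,0,0,0,0]
}}

```text
t: 14.35
ee_pos: [0.6109, -0.0809, 0.0562]
tool_rot: [180.0, 0.0, 90.2]
contact_force: [-0.4, -0.5, 0.4]
width: 0.041
```

Request:
{"api": "jog_arm", "payload": {
  "commands": [0.004,0,0,0.0003,0,0.004,0,0,0.0002,0,0.004,0,0,0,0]
}}

```text
t: 14.65
ee_pos: [0.6108, -0.0808, 0.0556]
tool_rot: [-180.0, -0.0, 90.2]
contact_force: [-0.1, -0.5, -0.6]
width: 0.039
```

Request:
{"api": "jog_arm", "payload": {
  "commands": [0.004,0,0,0.0003,0,0.004,0,0,0.0002,0,0.004,0,0,0,0]
}}

```text
t: 14.95
ee_pos: [0.611, -0.0808, 0.0554]
tool_rot: [180.0, 0.0, 90.2]
contact_force: [-0.2, 0.1, 1.4]
width: 0.042
```

Request:
{"api": "jog_arm", "payload": {
  "commands": [0.004,0,0,0.0003,0,0.004,0,0,0.0003,0,0.004,0,0,0,0]
}}

```text
t: 15.25
ee_pos: [0.6112, -0.0809, 0.0553]
tool_rot: [180.0, 0.0, 90.3]
contact_force: [-1.3, 1.0, 6.4]
width: 0.042
```

Request:
{"api": "jog_arm", "payload": {
  "commands": [0.004,0,0.001,0,0,0.004,0,0.0015,-0.0001,0,0.004,0,0.0015,-0.0002,0]
}}

```text
t: 15.55
ee_pos: [0.6153, -0.0809, 0.0563]
tool_rot: [180.0, 0.0, 90.2]
contact_force: [-2.5, 1.0, 7.4]
width: 0.045
```

Request:
{"api": "jog_arm", "payload": {
  "commands": [0.004,0,0.0015,-0.0003,0,0.004,0,0.0015,-0.0003,0]
}}

```text
t: 15.75
ee_pos: [0.6186, -0.0809, 0.0571]
tool_rot: [179.9, 0.0, 90.3]
contact_force: [-2.2, 1.7, 7.9]
width: 0.044
```

Request:
{"api": "jog_arm", "payload": {
  "commands": [0.004,0,0.0015,-0.0003,0,0.004,0,0.0015,-0.0003,0]
}}

```text
t: 15.95
ee_pos: [0.6218, -0.0809, 0.0577]
tool_rot: [179.9, 0.0, 90.2]
contact_force: [-2.0, 1.1, 8.0]
width: 0.046
```

Request:
{"api": "jog_arm", "payload": {
  "commands": [0.004,0,0.0015,-0.0002,0,0.004,0,0.0015,-0.0003,0,0.004,0,0.0015,-0.0002,0]
}}

```text
t: 16.25
ee_pos: [0.6266, -0.0809, 0.0585]
tool_rot: [179.9, 0.0, 90.2]
contact_force: [-0.8, 1.0, 7.3]
width: 0.042
```

Request:
{"api": "jog_arm", "payload": {
  "commands": [0.004,0,0.0015,-0.0002,0,0.004,0,0.0015,-0.0002,0,0.004,0,0.0015,-0.0002,0]
}}

```text
t: 16.55
ee_pos: [0.6312, -0.0809, 0.059]
tool_rot: [179.8, 0.0, 90.3]
contact_force: [-1.4, 0.7, 6.4]
width: 0.04
```

Request:
{"api": "jog_arm", "payload": {
  "commands": [0.004,0,0.0015,-0.0001,0,0.004,0,0.0015,-0.0002,0,0.004,0,0.0015,-0.0001,0]
}}

```text
t: 16.85
ee_pos: [0.6357, -0.0809, 0.0594]
tool_rot: [179.8, 0.0, 90.2]
contact_force: [-0.8, 0.4, 6.3]
width: 0.046
```

Request:
{"api": "jog_arm", "payload": {
  "commands": [0.004,0,0.0015,-0.0002,0,0.004,0,0.0015,-0.0001,0,0.004,0,0.0015,-0.0002,0]
}}

```text
t: 17.15
ee_pos: [0.6401, -0.0809, 0.0596]
tool_rot: [179.9, 0.0, 90.3]
contact_force: [-0.6, -0.3, 5.7]
width: 0.045
```

Request:
{"api": "jog_arm", "payload": {
  "commands": [0.004,0,0.0015,-0.0001,0,0.004,0,0.0015,-0.0001,0,0.004,0,0.0015,-0.0001,0]
}}

```text
t: 17.45
ee_pos: [0.6444, -0.0809, 0.0599]
tool_rot: [179.9, 0.0, 90.2]
contact_force: [-0.4, 0.2, 7.0]
width: 0.046
```

Request:
{"api": "jog_arm", "payload": {
  "commands": [0.004,0,0.0015,-0.0001,0,0.004,0,0.0015,-0.0001,0,0.004,0,0.0015,0,0]
}}

```text
t: 17.75
ee_pos: [0.6492, -0.0809, 0.0604]
tool_rot: [179.8, 0.0, 90.2]
contact_force: [-0.8, 0.9, 6.2]
width: 0.045
```

Request:
{"api": "jog_arm", "payload": {
  "commands": [0.004,0,0.0015,-0.0001,0,0.004,0,0.0015,-0.0001,0,0.004,0,0.0015,0,0]
}}

```text
t: 18.05
ee_pos: [0.6538, -0.0809, 0.0605]
tool_rot: [179.8, 0.0, 90.2]
contact_force: [0.4, -0.4, 6.8]
width: 0.042
```

Request:
{"api": "jog_arm", "payload": {
  "commands": [0.004,0,0.0015,0,0,0.004,0,0.0015,0,0,0.004,0,0.0015,0,0]
}}

```text
t: 18.35
ee_pos: [0.6584, -0.0809, 0.0606]
tool_rot: [179.8, 0.0, 90.2]
contact_force: [-0.3, 0.5, 6.4]
width: 0.045
```

Request:
{"api": "jog_arm", "payload": {
  "commands": [0.004,0,0.0015,0,0,0.004,0,0.0015,0.0001,0,0.004,0,0.0015,0.0001,0]
}}

```text
t: 18.65
ee_pos: [0.663, -0.0809, 0.0603]
tool_rot: [179.8, 0.0, 90.2]
contact_force: [0.6, 0.2, 4.6]
width: 0.043
```

Request:
{"api": "jog_arm", "payload": {
  "commands": [0.004,0,0.0015,0.0001,0,0.004,0,0.0015,0.0002,0]
}}

```text
t: 18.85
ee_pos: [0.6661, -0.0809, 0.06]
tool_rot: [179.8, 0.0, 90.2]
contact_force: [1.0, -0.3, 5.3]
width: 0.045
```

Request:
{"api": "jog_arm", "payload": {
  "commands": [0.004,0,0.0015,0.0002,0,0.004,0,0.0015,0.0002,0]
}}

```text
t: 19.05
ee_pos: [0.6692, -0.0809, 0.0597]
tool_rot: [179.8, 0.1, 90.2]
contact_force: [-0.4, 0.8, 5.8]
width: 0.04
```

Request:
{"api": "jog_arm", "payload": {
  "commands": [0.004,0,0.0015,0.0002,0,0.004,0,0.0015,0.0003,0]
}}

```text
t: 19.25
ee_pos: [0.6723, -0.0809, 0.0593]
tool_rot: [179.8, 0.1, 90.2]
contact_force: [0.6, -0.1, 4.7]
width: 0.046
```

Request:
{"api": "jog_arm", "payload": {
  "commands": [0.004,0,0.0015,0.0003,0,0.004,0,0.001,0.0003,0]
}}

```text
t: 19.45
ee_pos: [0.6751, -0.0809, 0.0588]
tool_rot: [179.7, 0.1, 90.2]
contact_force: [1.0, 0.2, 5.3]
width: 0.041
```

The right pin climbed about 4 mm, so it is the faulty one. I'll roll it part way back so that it doesn't tip over, then release it.

Request:
{"api": "jog_arm", "payload": {
  "commands": [0.004,0,-0.003,-0.0006,0,0.004,0,-0.003,-0.0004,0,0.004,0,-0.003,-0.0003,0,0.004,0,-0.003,-0.0002,0,0.004,0,-0.002,-0.0001,0]
}}

```text
t: 19.95
ee_pos: [0.6606, -0.081, 0.0605]
tool_rot: [179.8, 0.1, 90.2]
contact_force: [-0.4, 0.6, 5.8]
width: 0.045
```

Request:
{"api": "jog_arm", "payload": {
  "commands": [0.004,0,-0.003,0.0,0,0.004,0,-0.003,0.0001,0,0.004,0,-0.003,0.0001,0,0.004,0,-0.003,0.0002,0]
}}

```text
t: 20.35
ee_pos: [0.6486, -0.081, 0.0603]
tool_rot: [179.8, 0.0, 90.2]
contact_force: [0.5, 0.7, 7.8]
width: 0.044
```

Request:
{"api": "jog_arm", "payload": {
  "commands": [0.004,0,-0.003,0.0002,0,0.004,0,-0.003,0.0003,0,0.004,0,-0.003,0.0003,0,0.004,0,-0.003,0.0003,0]
}}

```text
t: 20.75
ee_pos: [0.6368, -0.081, 0.0594]
tool_rot: [179.7, 0.0, 90.2]
contact_force: [-0.9, 0.8, 8.8]
width: 0.041
```

Request:
{"api": "jog_arm", "payload": {
  "commands": [0.004,0,-0.003,0.0003,0,0.004,0,-0.003,0.0003,0,0.004,0,-0.003,0.0004,0,0.004,0,-0.003,0.0005,0]
}}

```text
t: 21.15
ee_pos: [0.6247, -0.081, 0.0582]
tool_rot: [179.8, 0.0, 90.2]
contact_force: [-1.6, 1.6, 10.1]
width: 0.041
```

Request:
{"api": "jog_arm", "payload": {
  "commands": [0.004,0,0,-0.001,0,0.004,0,0,-0.005,0,0.06,0,0,-0.04,0,0.06,0,-0.01,-0.04,0,0.06,0,-0.01,-0.03,0,0.06,0,0,0,0,0.06,0,0,0,0,0.06,0,0,0,0,0.06,0,0,0,0,0.06,0,0,0,0]
}}

```text
t: 22.15
ee_pos: [0.602, -0.0806, 0.1695]
tool_rot: [-179.8, -0.1, 90.2]
contact_force: [0.0, -0.5, -0.3]
width: 0.635
```

Run:
```python
from h import *
s=bot.observe();print(s["t"],s["ee_pos"],s["qpos"])
c=bot.read_camera("wrist");cv2.imwrite("pics/w3.png",c["color"][:,:,::-1])
```

```text
22.15 [ 0.6019578  -0.08057882  0.16950318] [-1.57850369e+01  1.75507833e+01  8.55858518e+01  1.68979900e-03
  7.70591246e+01 -1.60300505e+01]
```

View pics/w3.png

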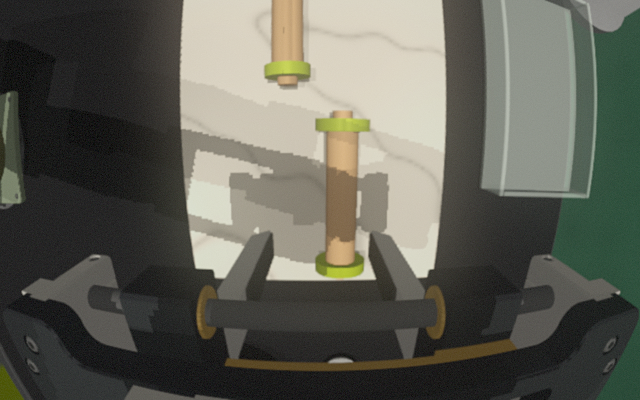

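The wrist view shows the faulty pin lying straight between the open fingers, with its far ring at about (342,125) and its near ring at (340,264). The sound pin's near ring is at (287,70).

Run:
```python
from h import *
s=bot.observe();c=bot.read_camera("wrist")
for p,z in(((342,125),.05),((340,264),.05),((287,70),.05)):print(p,ww(c,s,p,z))
t=bot.read_camera("top")["color"]
cv2.imwrite("pics/t4.png",cv2.resize(t[130:260,225:390],(792,624),interpolation=cv2.INTER_CUBIC)[:,:,::-1])
```

```text
(342, 125) [ 0.62137433 -0.00741304  0.05      ]
(340, 264) [ 0.62210636 -0.15090846  0.05      ]
(287, 70) [0.56880341 0.04629609 0.05      ]
```

View pics/t4.png

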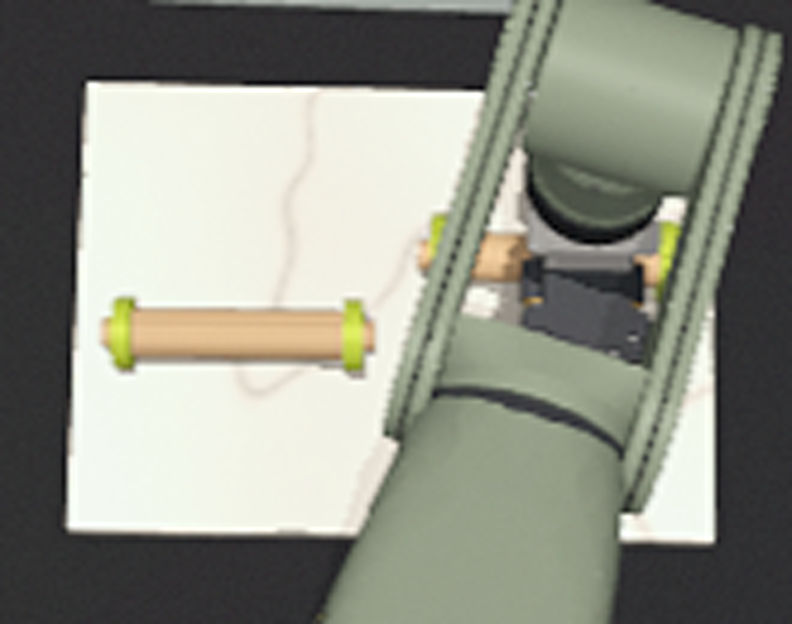

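The sound pin is still where I left it, and the faulty pin settled at x of about 0.622, y of about -0.081. Next I'll grasp it.

Request:
{"api": "jog_arm", "payload": {
  "commands": [0.06,0,0.01,0,0,0.06,0,0.01,0.02,0,0.06,0,0,0.035,0,0.06,0,0,0.035,0,0.06,0,0,0.025,0,0.06,0,0,0.015,0,0.06,0,0,0.01,0,0.06,0,0,0.005,0,0.06,0,0,0,0,0.06,0,0,0,0]
}}

```text
t: 23.3
ee_pos: [0.624, -0.0811, 0.0279]
tool_rot: [179.9, 0.0, 90.2]
contact_force: [-0.3, -0.2, 0.7]
width: 0.638
```

Request:
{"api": "jog_arm", "payload": {
  "commands": [0.06,0,0,0.004,0,0.05,0,0,0,0,0.042,0,0,0,0,0.036,0,0,0,0,0.02,0,0,0,0,0.02,0,0,0,0,0.02,0,0,0,0,0.02,0,0,0,0,0.02,0,0,0,0]
}}

```text
t: 24.2
ee_pos: [0.6228, -0.0808, 0.0227]
tool_rot: [-180.0, 0.0, 90.2]
contact_force: [-1.9, 0.2, 2.1]
width: 0.333
```

Request:
{"api": "jog_arm", "payload": {
  "commands": [0.02,0,0,-0.005,0,0.02,0,0,-0.015,0,0.02,0,0,-0.03,0,0.02,0,0,-0.035,0,0.02,0,0,-0.035,0,0.02,0.01,-0.004,-0.02,0,0.02,0.025,-0.01,0,0,0.02,0.035,-0.015,0,0,0.02,0.035,-0.015,0,0,0.02,0.035,-0.015,0,0]
}}

```text
t: 25.2
ee_pos: [0.5626, 0.0601, 0.1634]
tool_rot: [180.0, -0.0, 90.2]
contact_force: [1.0, -0.5, -3.7]
width: 0.336
```

Request:
{"api": "jog_arm", "payload": {
  "commands": [0.02,0.035,-0.015,0,0,0.02,0.035,-0.015,0,0,0.02,0.035,-0.015,0,0,0.02,0.035,-0.015,0,0,0.02,0.035,-0.015,0,0,0.02,0.035,-0.015,0,0,0.02,0.035,-0.015,0,0,0.02,0.035,-0.015,0,0,0.02,0.022,-0.01,0,0,0.02,0.01,-0.003,0,0]
}}

```text
t: 26.2
ee_pos: [0.4275, 0.3724, 0.1632]
tool_rot: [180.0, -0.0, 90.4]
contact_force: [0.4, -0.2, -3.3]
width: 0.332
```

Request:
{"api": "jog_arm", "payload": {
  "commands": [0.02,0,0,0,-0.14,0.02,0,0,0,-0.14,0.02,0,0,0,-0.14,0.02,0,0,0,-0.14,0.02,0,0,0,-0.14,0.02,0,0,0,-0.14,0.02,0,0,0,-0.14,0.02,0,0,0,-0.14,0.02,0,0,0,-0.14,0.02,0,0,0,-0.14]
}}

```text
t: 27.2
ee_pos: [0.4296, 0.3695, 0.163]
tool_rot: [-180.0, 0.0, 170.7]
contact_force: [-0.0, 0.5, -3.0]
width: 0.331
```

Request:
{"api": "jog_arm", "payload": {
  "commands": [0.02,0,0,0,-0.14,0.02,0,0,0,-0.053,0.02,0,0,0,0,0.02,0,0,0,0]
}}

```text
t: 27.6
ee_pos: [0.4293, 0.3699, 0.1628]
tool_rot: [-180.0, 0.0, -178.6]
contact_force: [0.4, -1.2, -3.6]
width: 0.333
```

Run:
```python
from h import *
s=bot.observe();print(s["t"],s["ee_pos"],s["tool_rot"],s["width"],s["qpos"])
c=bot.read_camera("wrist");cv2.imwrite("pics/w5.png",c["color"][:,:,::-1])
```

```text
27.6 [0.42931918 0.36987413 0.16281734] [-1.79992719e+02  1.96657746e-02 -1.78594619e+02] 0.33280542903841825 [ 3.20065129e+01  1.30017785e+01  9.21462691e+01 -1.68651354e-02
  7.48387326e+01 -5.93944582e+01]
```

View pics/w5.png

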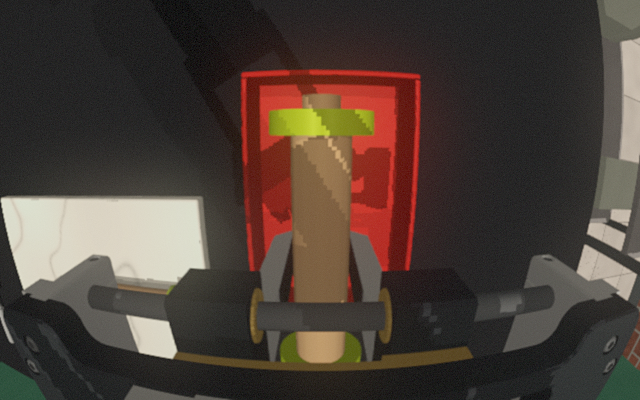

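The pin is held straight along the tub. The tub's near-end rim corners show at about (243,73) and (419,75).

Run:
```python
from h import *
s=bot.observe();c=bot.read_camera("wrist")
for p in((243,73),(419,75),(252,240),(411,240)):print(p,ww(c,s,p,.07))
```

```text
(243, 73) [0.30893503 0.29858063 0.07      ]
(419, 75) [0.30548618 0.45432759 0.07      ]
(252, 240) [0.46315682 0.30524525 0.07      ]
(411, 240) [0.45988039 0.45763708 0.07      ]
```

Request:
{"api": "jog_arm", "payload": {
  "commands": [0.02,-0.002,0.007,0,0,0.02,0,0,0.02,0,0.02,0,0,0.03,0,0.02,0,0,0.03,0,0.02,0,0,0.025,0,0.02,0,0,0.02,0,0.02,0,0,0.012,0,0.02,0,0,0.006,0,0.02,0,0,0,0,0.02,0,0,0,0]
}}

```text
t: 28.7
ee_pos: [0.4316, 0.3782, 0.0206]
tool_rot: [179.9, 0.1, -178.5]
contact_force: [-0.4, -0.0, -2.1]
width: 0.332
```

Request:
{"api": "jog_arm", "payload": {
  "commands": [0.02,0,0,0.001,0,0.02,0,0,0.001,0,0.02,0,0,0.001,0,0.02,0,0,0,0]
}}

```text
t: 29.1
ee_pos: [0.4307, 0.3775, 0.0167]
tool_rot: [180.0, 0.0, -178.5]
contact_force: [-0.3, 0.3, -2.9]
width: 0.335
```

Request:
{"api": "jog_arm", "payload": {
  "commands": [0.02,0,0,0.001,0,0.02,0,0,0.001,0,0.02,0,0,0.001,0,0.02,0,0,0,0]
}}

```text
t: 29.5
ee_pos: [0.4305, 0.3773, 0.0133]
tool_rot: [-180.0, -0.0, -178.5]
contact_force: [0.3, -1.0, -3.0]
width: 0.333
```

Request:
{"api": "jog_arm", "payload": {
  "commands": [0.02,0,0,0.0005,0,0.02,0,0,0.0005,0,0.02,0,0,0,0]
}}

```text
t: 29.8
ee_pos: [0.4307, 0.3774, 0.0125]
tool_rot: [-180.0, -0.0, -178.5]
contact_force: [0.0, 0.3, -3.6]
width: 0.329
```

Request:
{"api": "jog_arm", "payload": {
  "commands": [0.02,0,0,0.0005,0,0.02,0,0,0.0005,0,0.02,0,0,0,0]
}}

```text
t: 30.1
ee_pos: [0.4306, 0.3774, 0.0115]
tool_rot: [-180.0, -0.0, -178.5]
contact_force: [0.4, 0.6, -2.9]
width: 0.333
```

Request:
{"api": "jog_arm", "payload": {
  "commands": [0.02,0,0,0.0004,0,0.02,0,0,0.0004,0,0.02,0,0,0,0]
}}

```text
t: 30.4
ee_pos: [0.4307, 0.3774, 0.0107]
tool_rot: [-180.0, -0.0, -178.5]
contact_force: [0.8, 0.3, -2.3]
width: 0.333
```

Request:
{"api": "jog_arm", "payload": {
  "commands": [0.02,0,0,0.0004,0,0.02,0,0,0.0004,0,0.02,0,0,0,0]
}}

```text
t: 30.7
ee_pos: [0.4307, 0.3774, 0.0099]
tool_rot: [-180.0, -0.0, -178.5]
contact_force: [-0.3, 0.3, -3.0]
width: 0.331
```

Request:
{"api": "jog_arm", "payload": {
  "commands": [0.02,0,0,0.0004,0,0.02,0,0,0.0004,0,0.02,0,0,0,0]
}}

```text
t: 31.0
ee_pos: [0.4308, 0.3775, 0.0097]
tool_rot: [-180.0, -0.0, -178.5]
contact_force: [-2.7, -1.6, 2.3]
width: 0.329
```

The pin is touching the tub floor. I'll release it gently, rise and stow.

Request:
{"api": "jog_arm", "payload": {
  "commands": [0.036,0,0,0,0,0.042,0,0,0,0,0.05,0,0,0,0,0.06,0,0,0,0,0.06,0,0,0,0,0.06,0,0,-0.005,0,0.06,0,0,-0.02,0,0.06,0,0,-0.04,0,0.06,0,0,-0.04,0,0.06,0,0,-0.04,0]
}}

```text
t: 32.0
ee_pos: [0.4305, 0.3773, 0.1558]
tool_rot: [-180.0, -0.0, -178.5]
contact_force: [0.2, 0.2, -0.0]
width: 0.639
```

Request:
{"api": "jog_arm", "payload": {
  "commands": [0.06,0.02,0,-0.03,0,0.06,0.03,0.03,0,0,0.06,0.03,0.035,0,0,0.06,0.02,0.04,0,0,0.06,0,0.04,0,0,0.06,0,0.04,0,0,0.06,0,0.04,0,0,0.06,0,0,0,0,0.06,0,0,0,0]
}}

```text
t: 32.9
ee_pos: [0.3243, 0.5997, 0.1835]
tool_rot: [-179.9, -0.0, -178.4]
contact_force: [-0.3, -0.0, 0.2]
width: 0.638
```

Run:
```python
from h import *
s=bot.observe();print(s["t"],s["ee_pos"],s["contact_force"],s["width"])
t=bot.read_camera("top")["color"];u=bot.read_camera("scene")["color"]
cv2.imwrite("pics/t6.png",np.hstack([cv2.resize(t[120:300,140:390],(500,360)),cv2.resize(u[90:290,220:480],(300,231)) if 0 else cv2.copyMakeBorder(cv2.resize(u[90:290,230:480],(300,240)),0,120,0,0,0)])[:,:,::-1])
```

```text
32.9 [0.32432504 0.59974102 0.183519  ] [-0.29688332 -0.03092246  0.23881934] 0.6383146489397981
```

View pics/t6.png

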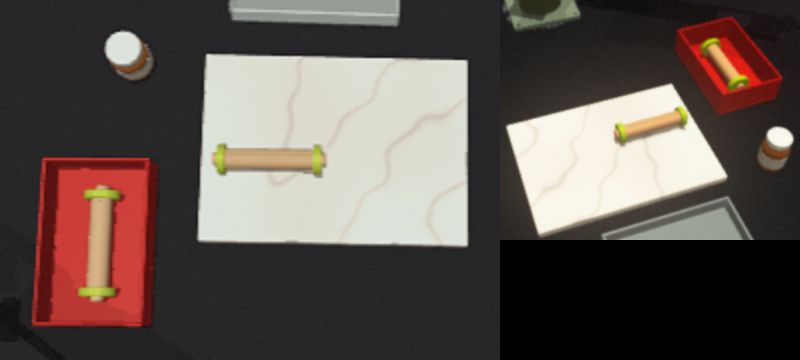

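The final view shows the faulty pin lying flat along the tub at about (99,243). The sound pin is on the board at (270,160), where its quarter turn left it.

```bash
python3 -c "
from rig import bot
print(bot.sign_off())"
```

```text
the job is handed in; nothing more can be done
None
```

I tested both pins, left first. The right one is faulty and now lies flat in the red reject tub. The job was handed in at about 33 s.

- **Left pin (sound):** I rolled it about 61 mm at the fingertips, and the camera shows it advanced about 36 mm, a quarter turn. Mid-roll the fingertip height held at 56.9–57.1 mm. It dropped about 1–2 mm only near the ends of the stroke, which I put down to the edges of the fingertips. I left it where it stopped.
- **Right pin (faulty):** rolled about 64 mm, its top climbed steadily to 60.6 mm, about 4 mm above the sound pin's level. I rolled it most of the way back under the fingers so it would not tip over. I then gripped it, lowered it until it touched the tub floor, and released it there.
- **Pressing force:** readings at the end of each move during the rolls were 4.6–11.7 N (0.5–1.2 kg). Force between those readings was not seen.
- **Last checks:** the top and scene pictures show the faulty pin along the tub's long axis and the sound pin unmoved on the board. The robot is clear, with contact force near zero. The jar also looks undisturbed. The bowl and spoon were outside my last pictures, but the arm only passed well above that side at the start.
- **Disagreement:** the top and wrist cameras differed by 4 mm in x and about 7 mm in y on the left pin's position. I used values in between, with no visible effect.

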